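# Roll the bronze guide sleeve up into its seat

### The job

Push the bronze guide sleeve lying on the low landing of the aluminium stand slowly up the ramp with the fingertips until it drops into the seat at the top, square against the end stop, then leave it there. Never let it get away and roll back down, never lift or squeeze it, and leave the other things on the bench where they are.

Things in the scene. Friction and masses are not known exactly. Their poses are not given: they have to be found in the camera images.
- sleeve: The thing to push: a plain bronze (brass-coloured) guide sleeve, a cylinder 44 mm in diameter, 90 mm long, about 0.55 kg, slippery (friction about 0.25), lying across the stand's lane. Origin at its centre; its y axis is the cylinder's axis. At the start it lies on the level landing, centre 12 to 50 mm before the ramp's foot and 34 mm above the bench, and rolls at a touch.
- stand: Fixed, rigid aluminium roll-up stand on the bench. Origin on the bench top under the foot line of the ramp, mid-lane; x points horizontally up the ramp, y across the lane, z up. Level landing from x = -80 to 0 mm, 12 mm above the bench; then the ramp. Lane 96 mm wide between steel side rails 8 mm thick, which stand about 8 mm above landing and ramp and about 12 mm above the seat floor.
- ramp: The stand's sloping plate, rising at 9 degrees from x = 0 to 115 mm of the stand. Origin on its upper face at the foot line, mid-lane, 12 mm above the bench; x up the slope, z square to its face. The sleeve's centre is 22 mm above its face while it rolls on it.
- crest (a point): Point mid-lane on the ramp's upper edge, x = 115 mm of the stand, 30.2 mm above the bench. Past it the floor steps down 4 mm to the level seat floor, so the sleeve drops into the seat by itself once its centre is past this edge.
- seat (a point): Where the sleeve's centre belongs when seated: x = 128 mm of the stand, 48.2 mm above the bench, mid-lane; 22 mm above the seat floor and about touching the stop (some 1 mm of play).
- stop (a point): Point mid-lane on the face of the end stop, at the top edge: an upright rigid steel plate across the lane, face at x = 151 mm of the stand, 12 mm thick, top 62 mm above the bench.
- lip: Steel lip across the low end of the landing, 6 mm thick (x = -86 to -80 mm of the stand), 6 mm higher than the landing (18 mm above the bench). Origin on the bench below its middle. The sleeve does not touch it at the start; a sleeve that rolls back ends against it.
- block: Bystander: pale yellow mould block standing on the bench, 60 x 60 x 100 mm high, origin at the centre of its underside.
- bush: Bystander: small bronze bush standing upright on the bench, 32 mm in diameter, 45 mm high, bore 20 mm, origin at the centre of its underside.
- clamp: Bystander: blue C-clamp lying flat on the bench, about 75 x 90 mm, 14 mm high, origin at its middle on the bench.
There are look-alikes about, which are no part of the job. What is shaped like the sleeve but orange is not meant.

How it is judged:
On the way:
1. the sleeve is rolled on the ramp, past its middle, lying on the ramp's face (x of sleeve in the frame of ramp between 0.06 and 0.115 m and z of sleeve in the frame of ramp below 0.025 m), for 0.1 s.
At the end, for the whole second after the job is handed in: the sleeve lies at rest on the seat floor behind the crest, within 3 mm of touching both seat floor and stop, its axis square to the lane within 0.08 rad, and the robot touches nothing (x of sleeve in the frame of stand between 0.125 and 0.131 m and z of sleeve in the frame of stand between 0.046 and 0.05 m and angle between the y axis of sleeve and the y axis of stand, either way round below 0.08 rad and linear speed of sleeve below 0.02 m/s).
It fails at once if the sleeve rolls freely: faster than 0.2 m/s before it has reached the crest (x of sleeve in the frame of stand below 0.11 m and linear speed of sleeve above 0.2 m/s).
It fails at once if the sleeve rolls back against the lip at the low end (contact force between sleeve and lip above 0.1 N).
It fails at once if the sleeve is lifted more than 7 mm off the landing or the ramp, or taken sideways out of the lane ((x of sleeve in the frame of ramp above -0.005 m and z of sleeve in the frame of ramp above 0.029 m) or (x of sleeve in the frame of stand below 0 m and z of sleeve in the frame of stand above 0.041 m) or y of sleeve in the frame of stand above 0.02 m or y of sleeve in the frame of stand below -0.02 m).
It fails at once if the fingers squeeze or press the sleeve with more than 30 N (contact force between the fingers and sleeve above 30 N).
It fails at once if a bystander is moved more than 15 mm (distance of any of block, bush, clamp from where it was at the start of the episode above 0.015 m).
It also fails if it takes over 42 s, if anything falls off the work surface, if the arm or the gripper's body presses on something with over 40 N, if the wrist force passes 120 N, or if a joint passes its speed limit or range.

### The arm

A 7-joint arm with a two-finger parallel gripper is mounted at the origin on the work surface. World frame = base frame: x ahead of the robot, y to its left, z up, the work surface at z = 0. Lengths are in m, angles in rad, forces in N, time in s.
With the tool pointing down it reaches from about 0.425 to 0.875 m from the base axis. Payload 4.7 kg.
Tool frame: the origin (TCP) lies midway between the tips of the shut fingers; the grasp point (between the pads) lies 19 mm behind it (r.pinch_z is the distance from the TCP to the grasp point, in m); z points along the fingers, x is the direction in which the jaws open and shut, and the axes are right-handed (so a half turn about z gives the same grasp; the last joint's range is limited). The gripper opens to 85 mm and grips with 20 to 120 N. Pads are 22 mm wide; open, the fingers measure 114 mm over their backs; the gripper's body (76 mm by 85 mm) begins 54 mm behind the grasp point. The pads swing forward as they close: fully open they stand 13 mm farther back than shut.
Start: joints at [1.272, 0.321, -0.07, 1.45, 0.023, 1.371, -0.057], TCP at [0.2, -0.618, 0.231] pointing down, gripper open.
Joint ranges: [-2.86, 2.86], [-0.3, 2.09], [-1.38, 1.24], [0.06, 2.45], [-1.56, 4.7], [0.09, 2.05], [-2.69, 2.69]. Speed limits (rad/s): [2.57, 2.57, 3.14, 3.14, 3.14, 3.14, 3.14].

### API

Orientations are given as a rotation vector (axis times angle).
In Python, from plant import r, eyes gives the robot as it stands.
- The arm moves only by the tool move_arm, never from a script. Its argument "motion" is a list that holds one entry, the list of rows, each a list of 7 numbers: the turn, a rotation vector about the tool's x, y, z as a fraction of full scale, then the shift along the tool's x, y, z as a fraction of full scale, then the gripper command: -1 is fully open, 1 is shut, values between are in proportion. A call has 1 to 20 rows; each row shifts and turns the commanded pose from where the row before left it, along the tool's axes as they then stand; what a row does not reach is not made up. Full scale, the value 1, is 0.4 m for a shift and 5 degrees for a turn. A row lasts 1/12 s, in which the tool goes at most 41.7 mm and 7.16 degrees, less where a joint would pass 70% of its speed; a pose out of reach is approached as far as the arm can. A call with a number of a shift or a turn outside -1 to 1 is refused whole. A call with a gripper value outside its range is refused whole. The fingers move at their own pace and stop on an object; "grip_force" is the grip in N (left out, the last holds). Time passes only in rows, so rows that do not move let the fingers close. It gives the time, the measured TCP pose, the force and the opening at its end, in the units of the state.
- r.state(): the state, without advancing time (a new reading comes with each control period).
- eyes.read_camera(name): name is "scene" or "side" or "wrist"; returns (picture, depth): 400x640x3 uint8, blue, green, red; 400x640 float32, m along the optical axis (not along the pixel's ray), 0 where there is no reading.
- eyes.camera_params(name): a dict with "fx", "fy", "cx", "cy" (pixels), "rvec" (rotation vector, rad) and "tvec" (3), from world to camera coordinates, as OpenCV has them. Camera axes: x right, y down, z forward; pixel columns grow to the right and rows downward; lengths in m; the calibration is good to about 2 mm. A picture is of the moment at which its call begins: read the wrist's pose just before it. camera_params takes no time and is no camera call; for the wrist camera it gives the pose at the moment of the call.
- r.close_job(): hands the job in, once; it reports no verdict.
The state is a dict: "time_s": time; "joint_pos": joint angles; "qd": joint speeds; "tau": joint torques, N m; "tcp_pos": TCP position; "tool_rot": TCP orientation; "force": force on the tool from outside, world axes, zero at the start; "torque": the same for the moment, N m; "grip_width": finger opening in m.
Only numpy, scipy, OpenCV 4.12 (cv2) and the standard library are available. Lean on these libraries where they do the work, as an engineer would, in place of code of your own. Each camera call takes 0.05 s, during which the arm holds its last target.

## Working session

There is one attempt and no reset: what is moved stays moved. The work goes in short steps, Python scripts to look and compute and a tool call to move; the robot and the scene stay as the last step left them, time stands still between calls to the robot, and variables do not carry over. Pictures are saved under pics/ and viewed, and the job is handed in when it is done.

Besides the shell and the picture viewer there is one more tool, called by a JSON object that holds its "api" and its "payload". move_arm: Moves the arm, as the interface text tells. Shift numbers are shares of 0.4 m and turn numbers shares of 5 degrees, none past 1 either way. Its arguments: {"type":"object","properties":{"motion":{"type":"array","items":{"type":"array","items":{"type":"array","items":{"type":"number","minimum":-1,"maximum":1}}}},"grip_force":{"type":"number"}},"required":["motion"]}

```bash
ls; mkdir -p pics
python3 - <<'E'
from plant import r, eyes
import cv2, numpy as np
print(r.state())
for n in ["scene","side","wrist"]:
    p=eyes.camera_params(n); im,d=eyes.read_camera(n)
    cv2.imwrite(f"pics/a_{n}.png",im); np.savez(f"pics/a_{n}.npz",im=im,d=d,**p)
    print(n,p)
E
```

```text
pics
{'time_s': 0.0, 'joint_pos': array([ 1.27209838,  0.32180302, -0.07007993,  1.45171135,  0.02258853,
        1.37079913, -0.05690513]), 'qd': array([-0.00084999, -0.00053047, -0.00027896, -0.00144912, -0.00067321,
        0.00086408, -0.00044463]), 'tau': array([-9.05143934e-04, -4.93581462e+01, -3.82581968e-01, -3.14328539e+01,
        1.29216816e-02,  1.13609093e-02, -1.53792678e-05]), 'tcp_pos': array([ 0.19980199, -0.6179461 ,  0.23021819]), 'tool_rot': array([-2.53950197e+00,  1.84766079e+00,  2.53721662e-03]), 'force': array([0.48354447, 1.01297589, 0.12356352]), 'torque': array([ 0.01945333,  0.01795637, -0.0285824 ]), 'grip_width': 0.08547784953955187}
scene {'fx': 404.48553697771285, 'fy': 404.48553697771285, 'cx': 319.3143804571809, 'cy': 192.59800487052658, 'rvec': array([ 2.02511823,  1.50501889, -0.52256836]), 'tvec': array([-0.15407536, -0.38606114,  1.17149129])}
side {'fx': 446.30282500003, 'fy': 446.30282500003, 'cx': 326.75033138496065, 'cy': 206.63225107462233, 'rvec': array([ 2.26667417, -0.62798983,  0.25375578]), 'tvec': array([-0.49560492,  0.27371664,  0.67918045])}
wrist {'fx': 345.1579946471868, 'fy': 345.1579946471868, 'cx': 321.13668675230196, 'cy': 199.79105142552777, 'rvec': array([-2.31704176,  1.68413252,  0.2799142 ]), 'tvec': array([-0.64916061, -0.04206589,  0.38025074])}
```

View pics/a_scene.png

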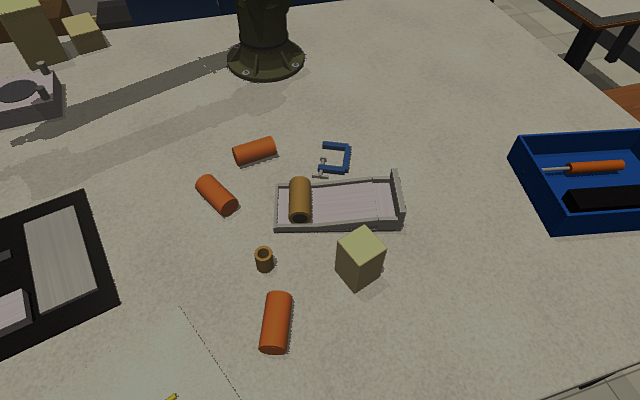

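View pics/a_side.png

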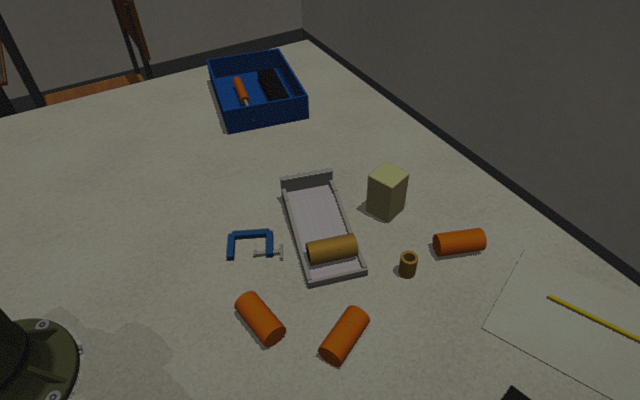

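View pics/a_wrist.png

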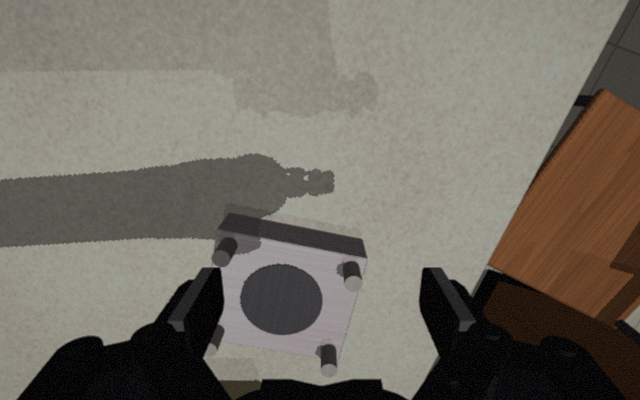

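The scene view shows the sleeve at about (300,200) on the stand, which spans (275..405, 170..232), with the stop on the right at (398,200). The clamp is at (336,158), the block at (360,258) and the bush at (264,259). In the side view the sleeve is at (331,249) and the stop at (307,180).

```bash
cat > h.py <<'E'
import numpy as np, cv2
def load(n): return np.load(f"pics/{n}.npz")
def world(p,u,v,z):
    R=cv2.Rodrigues(p["rvec"])[0]; c=np.stack([(u-p["cx"])/p["fx"]*z,(v-p["cy"])/p["fy"]*z,z],-1)
    return (c-p["tvec"])@R
def ray(p,u,v,h):
    R=cv2.Rodrigues(p["rvec"])[0]; o=-R.T@p["tvec"]; d=R.T@np.array([(u-p["cx"])/p["fx"],(v-p["cy"])/p["fy"],1.])
    return o+d*(h-o[2])/d[2]
E
python3 - <<'E'
from h import *
for n,(x0,y0,x1,y1) in dict(a_scene=(240,130,440,300),a_side=(200,150,450,310)).items():
    p=load(n); c=p["im"][y0:y1,x0:x1]; f=800//(x1-x0) if (y1-y0)*(800//(x1-x0))<=600 else 3
    cv2.imwrite(f"pics/{n}_z.png",cv2.resize(c,None,fx=f,fy=f,interpolation=cv2.INTER_CUBIC)); print(n,f)
    hsv=cv2.cvtColor(p["im"],cv2.COLOR_BGR2HSV)
    d=p["d"]; u,v=np.meshgrid(np.arange(640),np.arange(400)); W=world(p,u.astype(float),v.astype(float),d.astype(float))
    for px in ([(300,185),(300,212),(264,250),(362,240),(340,146),(340,205),(275,210),(400,200)] if 'scene' in n else [(331,249),(315,210),(388,172),(307,180),(408,258)]):
        print(px,hsv[px[1],px[0]],W[px[1],px[0]].round(3))
E
```

```text
a_scene 3
(300, 185) [ 18 156 131] [ 0.538 -0.045  0.056]
(300, 212) [ 17 132  62] [ 0.6   -0.062  0.053]
(264, 250) [ 18 128  60] [ 0.651 -0.143  0.037]
(362, 240) [ 31  78 151] [0.718 0.011 0.101]
(340, 146) [107 145  97] [0.414 0.083 0.014]
(340, 205) [  4  24 149] [0.58  0.025 0.018]
(275, 210) [ 17  28 127] [ 0.556 -0.102  0.019]
(400, 200) [ 21  28 127] [0.632 0.125 0.062]
a_side 3
(331, 249) [ 20 183  99] [ 0.549 -0.062  0.05 ]
(315, 210) [ 18  11 120] [0.587 0.065 0.023]
(388, 172) [ 32  81 123] [0.725 0.012 0.102]
(307, 180) [15 20 50] [0.605 0.128 0.05 ]
(408, 258) [ 21 174  41] [ 0.667 -0.138  0.03 ]
```

```bash
ls pics
```

```text
a_scene.npz
a_scene.png
a_scene_z.png
a_side.npz
a_side.png
a_side_z.png
a_wrist.npz
a_wrist.png
```

View pics/a_scene_z.png

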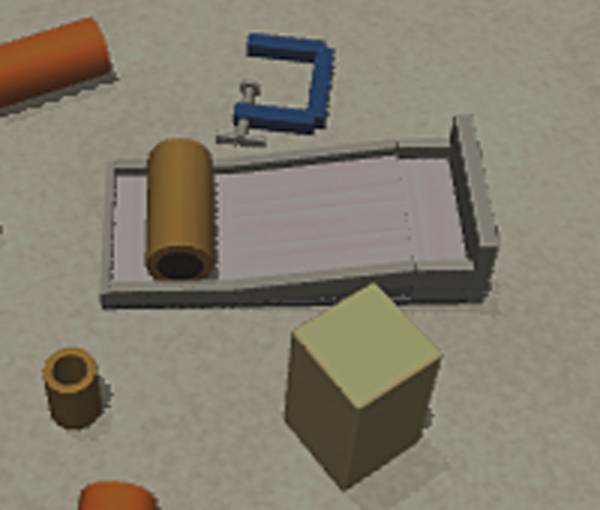

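View pics/a_side_z.png

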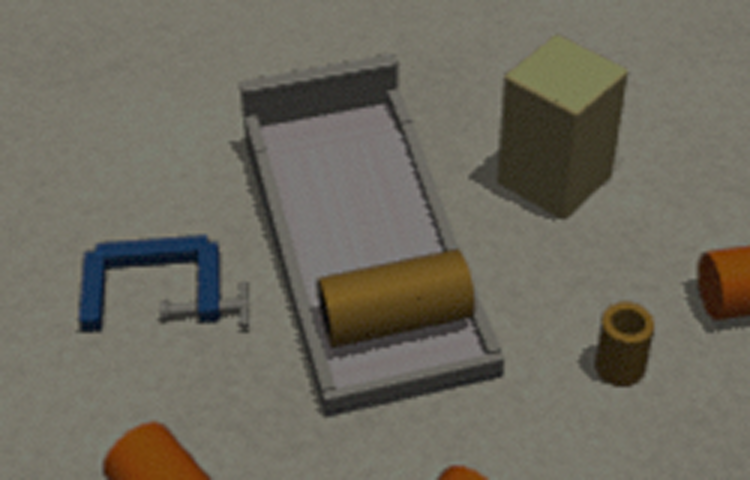

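Run:
```python
from h import *
S=load("a_scene"); D=load("a_side")
Z=lambda p,o,zx,zy,h: ray(p,o[0]+(zx-1)/3,o[1]+(zy-1)/3,h)
obs=[("S",106,162,18,-86,56),("S",101,292,18,-86,-56),("S",470,117,62,163,56),("S",497,245,62,163,-56),("S",453,118,62,151,56),("S",482,245,62,151,-56),
("D",324,402,18,-86,56),("D",502,365,18,-86,-56),("D",243,93,62,151,56),("D",398,67,62,151,-56),("D",240,82,62,163,56),("D",396,56,62,163,-56)]
A=[];B=[]
for c,x,y,h,sx,sy in obs:
    p,o=(S,(240,130)) if c=="S" else (D,(200,150))
    w=Z(p,o,x,y,h/1000); A.append([sx/1000,sy/1000]);B.append(w[:2])
A=np.array(A);B=np.array(B)
for sel,nm in [(slice(0,6),"scene"),(slice(6,12),"side"),(slice(0,12),"both")]:
    a=A[sel];b=B[sel];am,bm=a.mean(0),b.mean(0)
    H=(a-am).T@(b-bm);U,s,V=np.linalg.svd(H);R=V.T@np.diag([1,np.linalg.det(V.T@U.T)])@U.T
    t=bm-R@am; print(nm,t.round(4),"yaw",np.degrees(np.arctan2(R[1,0],R[0,0])).round(2)); print(((a@R.T+t-b)*1000).round(1).tolist())
np.savez("stand.npz",R=R,t=t)
for n,p in (("scene",S),("side",D)):
    u,v=np.meshgrid(np.arange(640.),np.arange(400.));W=world(p,u,v,p["d"].astype(float))
    L=np.dstack([(W[...,:2]-t)@R,W[...,2]])
    hsv=cv2.cvtColor(p["im"],cv2.COLOR_BGR2HSV)
    m=(hsv[...,0]>12)&(hsv[...,0]<26)&(hsv[...,1]>100)&(L[...,2]>.03)&(abs(L[...,1])<.06)&(L[...,0]>-.08)&(L[...,0]<.14)
    q=L[m]; 
    f=lambda k:np.array([np.hypot(q[:,0]-k[0]-k[2]*q[:,1],q[:,2]-.034)-.022][0])
    from scipy.optimize import least_squares
    s=least_squares(f,[-.03,0,0],loss="soft_l1",f_scale=.002)
    print(n,m.sum(),s.x,"zmax",np.percentile(q[:,2],98),"y",np.percentile(q[:,1],[1,99]))
    # floor points check
    k=(abs(L[...,1])<.04)&(L[...,0]>.02)&(L[...,0]<.1)&(p["d"]>0)
    print(" ramp",np.polyfit(L[k][:,0],L[k][:,2],1))
    k=(abs(L[...,1])<.05)&(L[...,2]>.04)&(L[...,2]<.058)&(L[...,0]>.14)&(L[...,0]<.17)
    print(" stop face x",np.median(L[k][:,0]))
```

```text
scene [ 0.5643 -0.0186] yaw 74.57
[[-0.6, -0.1], [1.1, -1.8], [-1.7, 1.8], [2.1, 0.5], [-2.5, 1.7], [1.5, -2.1]]
side [ 0.5625 -0.0191] yaw 73.9
[[-1.6, -0.3], [0.8, 0.4], [-0.2, -0.4], [1.6, 0.2], [-0.3, -0.5], [-0.2, 0.6]]
both [ 0.5634 -0.0188] yaw 74.23
[[-2.0, 0.1], [-0.4, -2.3], [-1.6, 1.6], [2.0, -0.4], [-2.5, 1.5], [1.4, -3.0], [-0.3, -0.4], [2.3, 0.8], [-0.2, -0.2], [1.7, 1.1], [-0.4, -0.3], [-0.1, 1.4]]
scene 838 [-0.03359515  0.02853338 -0.00397998] zmax 0.05680340735648845 y [-0.0479505   0.04090411]
 ramp [0.15918827 0.01181763]
 stop face x 0.15196394928825563
side 1065 [-0.03154763  0.05424002 -0.0051613 ] zmax 0.05694119714704186 y [-0.04566333  0.04291818]
 ramp [0.1593216  0.01174157]
 stop face x 0.15378057838476356
```

```bash
cat > goal.py <<'E'
from h import *
from plant import r,eyes
from scipy.spatial.transform import Rotation as Ro
YAW=np.radians(74.1); T=np.array([.5632,-.0188])
sx=np.array([np.cos(YAW),np.sin(YAW),0]); sy=np.array([-sx[1],sx[0],0])
RG=np.column_stack([-sy,-sx,[0,0,-1]])
def st(): 
    s=r.state(); p=s["tcp_pos"]; d=np.r_[p[:2]-T,0]
    R=Ro.from_rotvec(s["tool_rot"])
    print("t",s["time_s"],"stand xyz mm",(np.array([d@sx,d@sy,p[2]])*1000).round(1),"rotleft(tool,deg)",np.degrees((R.inv()*Ro.from_matrix(RG)).as_rotvec()).round(2),"F",s["force"].round(2),"w",s["grip_width"].round(4), "q",s["joint_pos"].round(2))
    return s,R
def to(x,y,z,R=None):
    s,R0=st(); R=R or R0
    g=np.r_[T,0]+x*sx+y*sy+[0,0,z]
    print("tool shift m",R.inv().apply(g-s["tcp_pos"]).round(4), "in goal frame",(RG.T@(g-s["tcp_pos"])).round(4))
E
python3 - <<'E'
from goal import *
p=load("a_wrist");Rc=cv2.Rodrigues(p["rvec"])[0];c=-Rc.T@p["tvec"]
s,R=st(); print("cam in tool",R.inv().apply(c-s["tcp_pos"]))
to(-.105,0,.12)
S=load("a_scene")
for u,v in [(254,151),(216,195),(275,325),(264,259)]:
    w=world(S,float(u),float(v),float(S["d"][v,u])); d=np.r_[w[:2]-T,0]; print((u,v),d@sx,d@sy,w[2])
E
```

```text
Traceback (most recent call last):
  File "goal.py", line 10, in st
    print("t",s["time_s"],"stand xyz mm",(np.array([d@sx,d@sy,p[2]])*1000).round(1),"rotleft(tool,deg)",np.degrees((R.inv()*Ro.from_matrix(RG)).as_rotvec()).round(2),"F",s["force"].round(2),"w",s["grip_width"].round(4), "q",s["joint_pos"].round(2))
                                                                                                                                                                                                  ^^^^^^^^^^^^^^^^^^^^^
AttributeError: 'float' object has no attribute 'round'
```

```bash
sed -i 's/s\["grip_width"\].round(4)/round(s["grip_width"],4)/; s/R=R or R0/R=R0/' goal.py
python3 - <<'E'
from goal import *
p=load("a_wrist");Rc=cv2.Rodrigues(p["rvec"])[0];c=-Rc.T@p["tvec"]
s,R=st(); print("cam in tool",R.inv().apply(c-s["tcp_pos"]))
to(-.105,0,.12)
S=load("a_scene")
for u,v in [(254,151),(216,195),(275,325),(264,259)]:
    w=world(S,float(u),float(v),float(S["d"][v,u])); d=np.r_[w[:2]-T,0]; print((u,v),d@sx,d@sy,w[2])
E
```

```text
t 0.15 stand xyz mm [-675.9  185.3  230.5] rotleft(tool,deg) [-4.000e-02  8.000e-02 -5.618e+01] F [ 0.41 -0.29  1.16] w 0.0851 q [ 1.27  0.32 -0.07  1.45  0.02  1.37 -0.06]
cam in tool [-0.00014534 -0.08292969 -0.1421508 ]
t 0.15 stand xyz mm [-675.9  185.3  230.5] rotleft(tool,deg) [-4.000e-02  8.000e-02 -5.618e+01] F [ 0.41 -0.29  1.16] w 0.0851 q [ 1.27  0.32 -0.07  1.45  0.02  1.37 -0.06]
tool shift m [-0.371  -0.4717  0.111 ] in goal frame [ 0.1853 -0.5709  0.1105]
(254, 151) -0.13381142111143068 0.13247833771687717 0.035908163101771196
(216, 195) -0.19665111835975965 0.0038325308947063067 0.04234199663117211
(275, 325) -0.06902777991615518 -0.25806856912406784 0.04328164951935616
(264, 259) -0.0933791260195428 -0.14219118947851964 0.045415606490083804
```

{"api": "move_arm", "payload": {"motion": [[[0, 0, -0.936, 0, 0, 0, -0.18], [0, 0, -0.936, 0, 0, 0, -0.18], [0, 0, -0.936, 0, 0, 0, -0.18], [0, 0, -0.936, 0, 0, 0, -0.18], [0, 0, -0.936, 0, 0, 0, -0.18], [0, 0, -0.936, 0, 0, 0, -0.18], [0, 0, -0.936, 0, 0, 0, -0.18], [0, 0, -0.936, 0, 0, 0, -0.18], [0, 0, -0.936, 0, 0, 0, -0.18], [0, 0, -0.936, 0, 0, 0, -0.18], [0, 0, -0.936, 0, 0, 0, -0.18], [0, 0, -0.936, 0, 0, 0, -0.18], [0, 0, 0, 0, 0, 0, -0.18]]], "grip_force": 20}}

```text
time_s: 1.23
tcp_pos: [0.1999, -0.6183, 0.2309]
tool_rot: [-3.111, 0.432, 0.0]
force: [0.3, 0.2, -0.5]
grip_width: 0.0505
```

{"api": "move_arm", "payload": {"motion": [[[0, 0, 0, 0.03, -0.09, 0.008, -0.18], [0, 0, 0, 0.03, -0.09, 0.008, -0.18], [0, 0, 0, 0.03, -0.09, 0.008, -0.18], [0, 0, 0, 0.03, -0.09, 0.008, -0.18], [0, 0, 0, 0.03, -0.09, 0.008, -0.18], [0, 0, 0, 0.03, -0.09, 0.008, -0.18], [0, 0, 0, 0.03, -0.09, 0.008, -0.18], [0, 0, 0, 0.03, -0.09, 0.008, -0.18], [0, 0, 0, 0.03, -0.09, 0.008, -0.18], [0, 0, 0, 0.03, -0.09, 0.008, -0.18], [0, 0, 0, 0.03, -0.09, 0.008, -0.18], [0, 0, 0, 0.03, -0.09, 0.008, -0.18], [0, 0, 0, 0.03, -0.09, 0.008, -0.18], [0, 0, 0, 0.03, -0.09, 0.008, -0.18], [0, 0, 0, 0.03, -0.09, 0.008, -0.18], [0, 0, 0, 0, 0, 0, -0.18], [0, 0, 0, 0, 0, 0, -0.18]]]}}

```text
time_s: 2.65
tcp_pos: [0.522, -0.1455, 0.1831]
tool_rot: [-3.111, 0.429, 0.001]
force: [-0.9, -0.5, -0.3]
grip_width: 0.0505
```

```bash
cat > snap.py <<'E'
import sys
from goal import *
def snap(n,tag):
    p=eyes.camera_params(n); im,d=eyes.read_camera(n)
    cv2.imwrite(f"pics/{tag}_{n}.png",im); np.savez(f"pics/{tag}_{n}.npz",im=im,d=d,**p)
    return p,im,d
E
python3 - <<'E'
from snap import *
to(-.1,0,.1)
snap("wrist","b")
E
```

```text
t 2.65 stand xyz mm [-133.2    4.9  183.1] rotleft(tool,deg) [-0.06  0.03  0.2 ] F [-0.94 -0.51 -0.29] w 0.0505 q [ 0.79  0.17 -0.62  1.77  0.1   1.24 -0.13]
tool shift m [ 0.005  -0.0331  0.0831] in goal frame [ 0.0049 -0.0332  0.0831]
```

View pics/b_wrist.png

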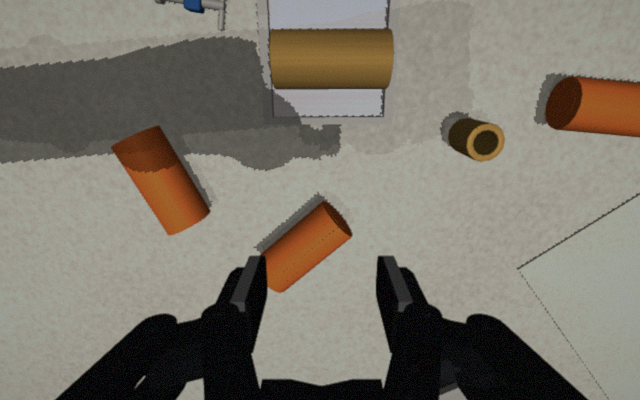

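The wrist view shows the sleeve at (331,58), square in the lane. An orange look-alike ends near (335,215), so I'll descend close behind the lip to stay clear of it.

{"api": "move_arm", "payload": {"motion": [[[0, 0, 0.04, 0.0125, -0.083, 0, -0.18], [0, 0, 0, 0, 0, 0.05, -0.18], [0, 0, 0, 0, 0, 0.08, -0.18], [0, 0, 0, 0, 0, 0.08, -0.18], [0, 0, 0, 0, 0, 0.05, -0.18], [0, 0, 0, 0, 0, 0.04, -0.18], [0, 0, 0, 0, 0, 0, -0.18], [0, 0, 0, 0, 0, 0, -0.18]]]}}

```text
time_s: 3.37
tcp_pos: [0.534, -0.1196, 0.0628]
tool_rot: [3.109, -0.445, -0.003]
force: [0.8, -0.4, 1.2]
grip_width: 0.0499
```

Run:
```python
from snap import *
to(-.085,0,.026)
for n in ("wrist","side"):snap(n,"c")
```

```text
t 3.3667 stand xyz mm [-105.     0.5   62.8] rotleft(tool,deg) [ 0.04  0.11 -0.4 ] F [ 0.82 -0.39  1.24] w 0.0499 q [ 0.71  0.31 -0.61  1.87  0.21  1.02 -0.28]
tool shift m [ 0.0004 -0.02    0.0368] in goal frame [ 0.0005 -0.02    0.0368]
```

View pics/c_wrist.png

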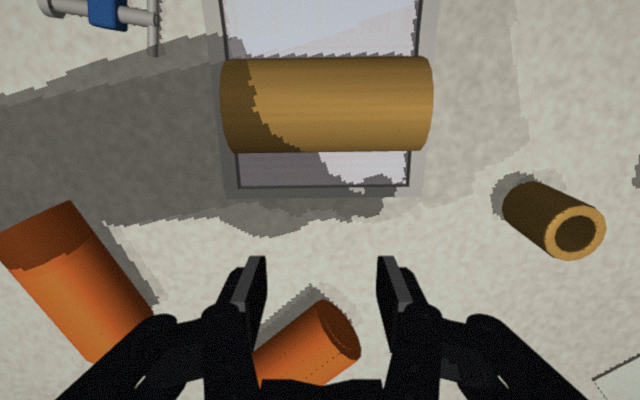

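View pics/c_side.png

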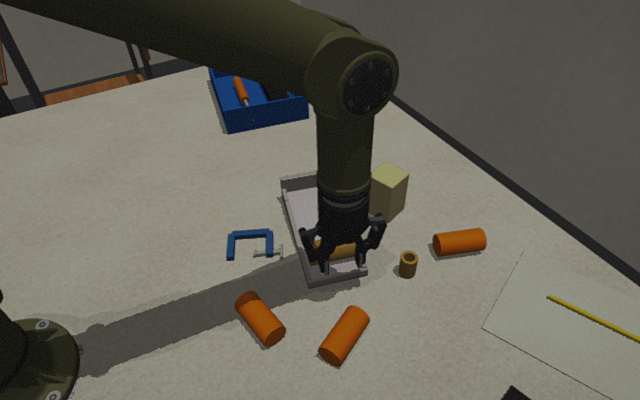

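The wrist view shows the lane edges at (238,187) and (408,187), with the fingers centred at column 322, so the tool is centred and square to the lane. The sleeve, rows 57–152, lies about 2 mm off centre. I'll descend behind it now.

{"api": "move_arm", "payload": {"motion": [[[0, 0, -0.04, 0, -0.035, 0, -0.18], [0, 0, 0, 0, 0, 0.05, -0.18], [0, 0, 0, 0, 0, 0.03, -0.18], [0, 0, 0, 0, 0, 0.018, -0.18], [0, 0, 0, 0, 0, 0, -0.18], [0, 0, 0, 0, 0, 0, -0.18]]]}}

```text
time_s: 3.97
tcp_pos: [0.5388, -0.1045, 0.024]
tool_rot: [-3.111, 0.435, 0.001]
force: [0.4, 1.0, 1.0]
grip_width: 0.0502
```

Run:
```python
from snap import *
to(-.0655,0,.023)
for n in ("wrist","scene"):snap(n,"d")
im=cv2.imread("pics/d_scene.png")[130:300,240:440]
cv2.imwrite("pics/d_scene_z.png",cv2.resize(im,None,fx=3,fy=3,interpolation=cv2.INTER_CUBIC))
```

```text
t 3.9667 stand xyz mm [-89.1  -0.   24. ] rotleft(tool,deg) [ 0.    0.04 -0.03] F [0.38 0.95 0.99] w 0.0502 q [ 0.67  0.37 -0.6   1.9   0.26  0.95 -0.33]
tool shift m [-0.     -0.0236  0.001 ] in goal frame [-0.     -0.0236  0.001 ]
```

View pics/d_wrist.png

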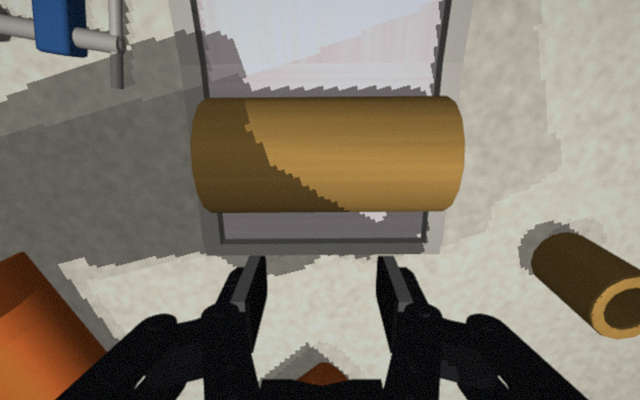

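View pics/d_scene_z.png

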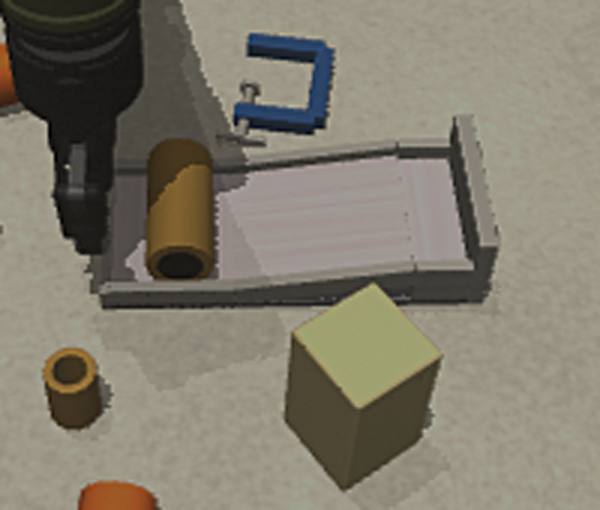

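The fingers stand level behind the sleeve, tips at about (255,258) and (385,258) in the wrist view. In the scene view they are at zoomed (90,245), clear of the lip. Now a slow push.

{"api": "move_arm", "payload": {"motion": [[[0, 0, 0, 0, -0.0125, 0, -0.18], [0, 0, 0, 0, -0.0125, 0, -0.18], [0, 0, 0, 0, -0.0125, 0, -0.18], [0, 0, 0, 0, -0.005, 0, -0.18], [0, 0, 0, 0, -0.005, 0, -0.18], [0, 0, 0, 0, -0.005, 0, -0.18], [0, 0, 0, 0, -0.005, 0, -0.18], [0, 0, 0, 0, -0.005, 0, -0.18], [0, 0, 0, 0, -0.005, 0, -0.18], [0, 0, 0, 0, -0.005, 0, -0.18], [0, 0, 0, 0, -0.005, 0, -0.18], [0, 0, 0, 0, -0.005, 0, -0.18]]]}}

```text
time_s: 5.07
tcp_pos: [0.5481, -0.0727, 0.0241]
tool_rot: [3.111, -0.435, -0.0]
force: [0.0, -0.8, 0.8]
grip_width: 0.0501
```

```bash
cat >> snap.py <<'E'
from scipy.optimize import least_squares
def sleeve(tag,names=("wrist","scene")):
    for n in names:
        p,im,d=snap(n,tag); u,v=np.meshgrid(np.arange(640.),np.arange(400.));W=world(p,u,v,d.astype(float))
        e=W[...,:2]-T; L=np.dstack([e@sx[:2],e@sy[:2],W[...,2]])
        h=cv2.cvtColor(im,cv2.COLOR_BGR2HSV)
        m=(h[...,0]>12)&(h[...,0]<26)&(h[...,1]>100)&(L[...,2]>.03)&(L[...,2]<.09)&(abs(L[...,1])<.06)&(L[...,0]>-.08)&(L[...,0]<.16)
        q=L[m]
        if len(q)<50: print(n,"few",len(q)); continue
        s=least_squares(lambda k:np.hypot(q[:,0]-k[0]-k[1]*q[:,1],q[:,2]-k[2])-.022,[np.median(q[:,0]),0,.036],loss="soft_l1",f_scale=.001)
        print(n,len(q),"sleeve x,slope,z",s.x.round(4),"y",np.percentile(q[:,1],[1,99]).round(4),"zmax",np.percentile(q[:,2],99).round(4))
E
python3 - <<'E'
from snap import *
st(); sleeve("e")
E
```

```text
t 5.0667 stand xyz mm [-56.   -0.2  24.1] rotleft(tool,deg) [ 0.    0.   -0.02] F [ 0.05 -0.82  0.82] w 0.0501 q [ 0.61  0.38 -0.62  1.89  0.27  0.95 -0.4 ]
wrist 26615 sleeve x,slope,z [-0.0228 -0.0056  0.0334] y [-0.0457  0.0417] zmax 0.0564
scene 817 sleeve x,slope,z [-0.0222 -0.0023  0.0336] y [-0.0485  0.0403] zmax 0.0574
```

View pics/e_wrist.png

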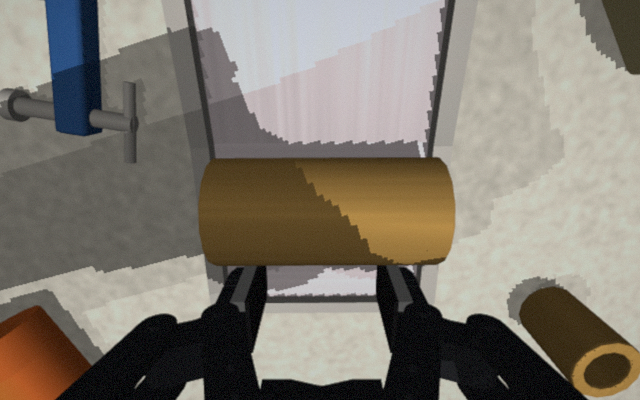

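The sleeve is at x = −22 mm, in even contact with both fingertips at (255,268) and (388,268) and square. Continuing up the ramp.

{"api": "move_arm", "payload": {"motion": [[[0, 0, 0, 0, -0.005, 0, -0.18], [0, 0, 0, 0, -0.005, 0, -0.18], [0, 0, 0, 0, -0.005, 0, -0.18], [0, 0, 0, 0, -0.005, 0, -0.18], [0, 0, 0, 0, -0.005, 0, -0.18], [0, 0, 0, 0, -0.005, 0, -0.18], [0, 0, 0, 0, -0.005, 0, -0.18], [0, 0, 0, 0, -0.005, 0, -0.18], [0, 0, 0, 0, -0.005, 0, -0.18], [0, 0, 0, 0, -0.005, 0, -0.18], [0, 0, 0, 0, -0.005, -0.0008, -0.18], [0, 0, 0, 0, -0.005, -0.0008, -0.18], [0, 0, 0, 0, -0.005, -0.0008, -0.18], [0, 0, 0, 0, -0.005, -0.0008, -0.18], [0, 0, 0, 0, -0.005, -0.0008, -0.18], [0, 0, 0, 0, -0.005, -0.0008, -0.18], [0, 0, 0, 0, -0.005, -0.0008, -0.18], [0, 0, 0, 0, -0.005, -0.0008, -0.18], [0, 0, 0, 0, -0.005, -0.0008, -0.18], [0, 0, 0, 0, -0.005, -0.0008, -0.18]]]}}

```text
time_s: 6.83
tcp_pos: [0.559, -0.0342, 0.0273]
tool_rot: [3.111, -0.435, -0.0]
force: [-0.9, -1.4, -0.0]
grip_width: 0.0504
```

Run:
```python
from snap import *
st(); sleeve("f")
```

```text
t 6.8333 stand xyz mm [-15.9  -0.2  27.3] rotleft(tool,deg) [ 0.01  0.   -0.02] F [-0.91 -1.36 -0.05] w 0.0504 q [ 0.55  0.39 -0.63  1.87  0.28  0.97 -0.48]
wrist 26234 sleeve x,slope,z [ 0.0171 -0.0021  0.0361] y [-0.0457  0.0417] zmax 0.0592
scene 758 sleeve x,slope,z [ 0.0171 -0.0049  0.0364] y [-0.0482  0.0399] zmax 0.0601
```

View pics/f_wrist.png

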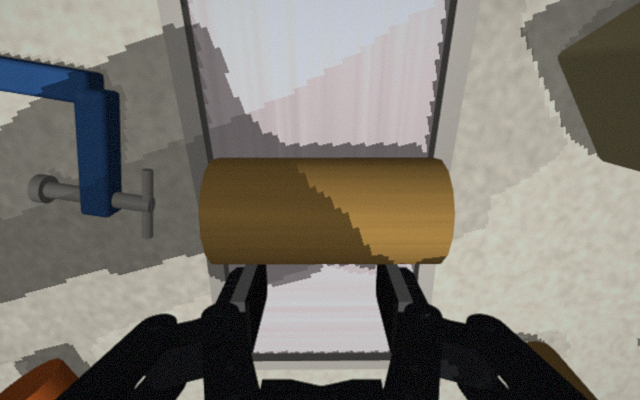

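The sleeve is on the ramp at x = 17 mm, square and still touching both tips. Continuing.

{"api": "move_arm", "payload": {"motion": [[[0, 0, 0, 0, -0.005, -0.0008, -0.18], [0, 0, 0, 0, -0.005, -0.0008, -0.18], [0, 0, 0, 0, -0.005, -0.0008, -0.18], [0, 0, 0, 0, -0.005, -0.0008, -0.18], [0, 0, 0, 0, -0.005, -0.0008, -0.18], [0, 0, 0, 0, -0.005, -0.0008, -0.18], [0, 0, 0, 0, -0.005, -0.0008, -0.18], [0, 0, 0, 0, -0.005, -0.0008, -0.18], [0, 0, 0, 0, -0.005, -0.0008, -0.18], [0, 0, 0, 0, -0.005, -0.0008, -0.18], [0, 0, 0, 0, -0.005, -0.0008, -0.18], [0, 0, 0, 0, -0.005, -0.0008, -0.18], [0, 0, 0, 0, -0.005, -0.0008, -0.18], [0, 0, 0, 0, -0.005, -0.0008, -0.18], [0, 0, 0, 0, -0.005, -0.0008, -0.18], [0, 0, 0, 0, -0.005, -0.0008, -0.18], [0, 0, 0, 0, -0.005, -0.0008, -0.18], [0, 0, 0, 0, -0.005, -0.0008, -0.18], [0, 0, 0, 0, -0.005, -0.0008, -0.18], [0, 0, 0, 0, -0.005, -0.0008, -0.18]]]}}

```text
time_s: 8.6
tcp_pos: [0.57, 0.0043, 0.0337]
tool_rot: [3.111, -0.435, -0.0]
force: [-1.2, -1.4, 0.2]
grip_width: 0.0505
```

Run:
```python
from snap import *
st(); sleeve("g")
```

```text
t 8.6 stand xyz mm [24.1 -0.2 33.7] rotleft(tool,deg) [ 0.    0.01 -0.02] F [-1.17 -1.44  0.16] w 0.0505 q [ 0.49  0.41 -0.64  1.84  0.29  0.99 -0.55]
wrist 26378 sleeve x,slope,z [ 0.0571 -0.0016  0.0424] y [-0.0455  0.0416] zmax 0.0653
scene 703 sleeve x,slope,z [ 0.0571 -0.0055  0.0427] y [-0.0484  0.0397] zmax 0.0667
```

{"api": "move_arm", "payload": {"motion": [[[0, 0, 0, 0, -0.005, -0.0008, -0.18], [0, 0, 0, 0, -0.005, -0.0008, -0.18], [0, 0, 0, 0, -0.005, -0.0008, -0.18], [0, 0, 0, 0, -0.005, -0.0008, -0.18], [0, 0, 0, 0, -0.005, -0.0008, -0.18], [0, 0, 0, 0, -0.005, -0.0008, -0.18], [0, 0, 0, 0, -0.005, -0.0008, -0.18], [0, 0, 0, 0, -0.005, -0.0008, -0.18], [0, 0, 0, 0, -0.005, -0.0008, -0.18], [0, 0, 0, 0, -0.005, -0.0008, -0.18], [0, 0, 0, 0, -0.005, -0.0008, -0.18], [0, 0, 0, 0, -0.005, -0.0008, -0.18], [0, 0, 0, 0, -0.005, -0.0008, -0.18], [0, 0, 0, 0, -0.005, -0.0008, -0.18], [0, 0, 0, 0, -0.005, -0.0008, -0.18], [0, 0, 0, 0, -0.005, -0.0008, -0.18], [0, 0, 0, 0, -0.005, -0.0008, -0.18], [0, 0, 0, 0, -0.005, -0.0008, -0.18], [0, 0, 0, 0, -0.005, -0.0008, -0.18], [0, 0, 0, 0, -0.005, -0.0008, -0.18]]]}}

```text
time_s: 10.37
tcp_pos: [0.581, 0.0427, 0.0401]
tool_rot: [3.111, -0.435, 0.0]
force: [-0.6, -1.2, 0.4]
grip_width: 0.0506
```

Run:
```python
from snap import *
st(); sleeve("i")
```

```text
t 10.3667 stand xyz mm [64.1 -0.3 40.1] rotleft(tool,deg) [ 0.01 -0.   -0.02] F [-0.58 -1.17  0.38] w 0.0506 q [ 0.42  0.43 -0.65  1.8   0.3   1.01 -0.62]
wrist 26166 sleeve x,slope,z [ 0.0971 -0.0012  0.0487] y [-0.0456  0.0416] zmax 0.0716
scene 618 sleeve x,slope,z [ 0.0972 -0.0054  0.0491] y [-0.0484  0.039 ] zmax 0.0727
```

View pics/i_wrist.png

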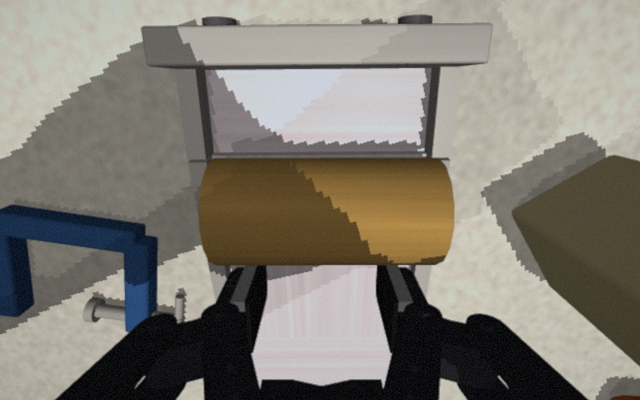

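The sleeve is at x = 97 mm, square, 18 mm short of the crest (line at row 158). The stop face is at row 67. Next I push it over the crest.

{"api": "move_arm", "payload": {"motion": [[[0, 0, 0, 0, -0.005, -0.0008, -0.18], [0, 0, 0, 0, -0.005, -0.0008, -0.18], [0, 0, 0, 0, -0.005, -0.0008, -0.18], [0, 0, 0, 0, -0.005, -0.0008, -0.18], [0, 0, 0, 0, -0.005, 0, -0.18], [0, 0, 0, 0, -0.005, 0, -0.18], [0, 0, 0, 0, -0.005, 0, -0.18], [0, 0, 0, 0, -0.005, 0, -0.18], [0, 0, 0, 0, -0.005, 0, -0.18], [0, 0, 0, 0, -0.005, 0, -0.18], [0, 0, 0, 0, -0.005, 0, -0.18], [0, 0, 0, 0, -0.005, 0, -0.18], [0, 0, 0, 0, -0.005, 0, -0.18], [0, 0, 0, 0, -0.005, 0, -0.18], [0, 0, 0, 0, 0, 0, -0.18], [0, 0, 0, 0, 0, 0, -0.18], [0, 0, 0, 0, 0, 0, -0.18]]]}}

```text
time_s: 11.88
tcp_pos: [0.5886, 0.0694, 0.0413]
tool_rot: [3.111, -0.435, -0.0]
force: [-0.1, 0.2, -0.3]
grip_width: 0.0504
```

Run:
```python
from snap import *
st(); sleeve("j",("wrist","scene","side"))
```

```text
t 11.8833 stand xyz mm [91.8 -0.3 41.3] rotleft(tool,deg) [ 0.01  0.   -0.02] F [-0.14  0.21 -0.29] w 0.0504 q [ 0.37  0.45 -0.65  1.78  0.31  1.02 -0.67]
wrist 24807 sleeve x,slope,z [ 0.1307 -0.0088  0.0476] y [-0.0454  0.0419] zmax 0.0705
scene 659 sleeve x,slope,z [ 0.1301 -0.0088  0.0478] y [-0.0481  0.0404] zmax 0.0716
side 450 sleeve x,slope,z [ 0.132  -0.0016  0.0482] y [-0.0292  0.0426] zmax 0.0744
```

View pics/j_wrist.png

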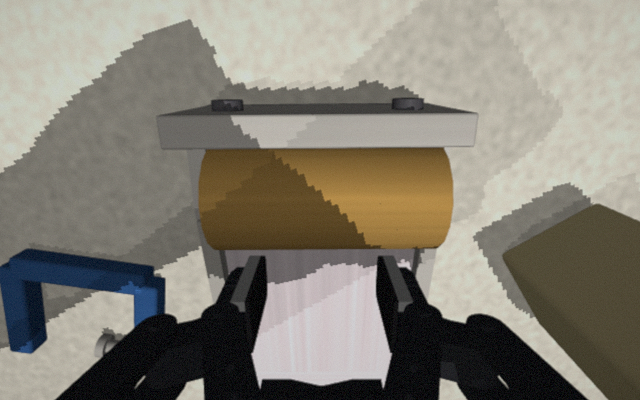

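The sleeve has dropped in: its front edge lies against the stop at row 148, there is a gap to the fingertips, and it is square. Backing off.

{"api": "move_arm", "payload": {"motion": [[[0, 0, 0, 0, 0.02, 0, -0.18], [0, 0, 0, 0, 0.04, 0, -0.18], [0, 0, 0, 0, 0, -0.05, -0.18], [0, 0, 0, 0, 0, -0.08, -0.18], [0, 0, 0, 0, 0, -0.08, -0.18], [0, 0, 0, 0, 0, -0.08, -0.18], [0, 0, 0, 0, 0, 0, -0.18], [0, 0, 0, 0, 0, 0, -0.18], [0, 0, 0, 0, 0, 0, -0.18]]]}}

```text
time_s: 12.78
tcp_pos: [0.5816, 0.0456, 0.157]
tool_rot: [3.11, -0.436, -0.001]
force: [-0.4, -0.0, -0.2]
grip_width: 0.0501
```

Run:
```python
from snap import *
st(); sleeve("k",("wrist","scene","side"))
for n in ("wrist","scene"):
    p=load(f"k_{n}");u,v=np.meshgrid(np.arange(640.),np.arange(400.));W=world(p,u,v,p["d"].astype(float));e=W[...,:2]-T
    L=np.dstack([e@sx[:2],e@sy[:2],W[...,2]])
    k=(abs(L[...,1])<.045)&(abs(L[...,2]-.062)<.003)&(L[...,0]>.14)&(L[...,0]<.18)
    if k.sum(): print(n,"stop top x range",np.percentile(L[k][:,0],[2,98]),L[k][:,2].mean())
a=cv2.imread("pics/k_scene.png")[120:310,180:440];b=cv2.imread("pics/k_side.png")[140:300,200:460]
cv2.imwrite("pics/k_z.png",np.vstack([cv2.resize(a,None,fx=1.7,fy=1.7),cv2.resize(b,None,fx=1.7,fy=1.7)]))
```

```text
t 12.7833 stand xyz mm [ 6.70e+01 -1.00e-01  1.57e+02] rotleft(tool,deg) [ 0.05  0.02 -0.05] F [-0.41 -0.01 -0.16] w 0.0501 q [ 0.46  0.3  -0.69  1.7   0.2   1.22 -0.56]
wrist 8533 sleeve x,slope,z [ 0.1308 -0.0085  0.0475] y [-0.0453  0.0418] zmax 0.0706
scene 889 sleeve x,slope,z [ 0.1301 -0.0103  0.0478] y [-0.0477  0.0411] zmax 0.0716
side 892 sleeve x,slope,z [ 0.132  -0.0095  0.0481] y [-0.0456  0.0428] zmax 0.0717
wrist stop top x range [0.14407376 0.16466117] 0.06184045962853962
scene stop top x range [0.14316976 0.16356175] 0.062046649853839383
```

View pics/k_z.png

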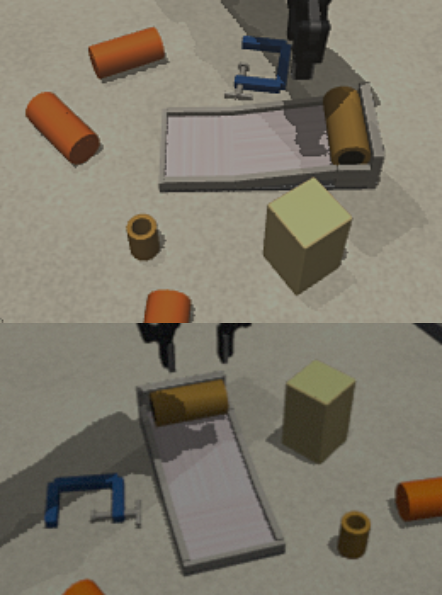

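View pics/k_wrist.png

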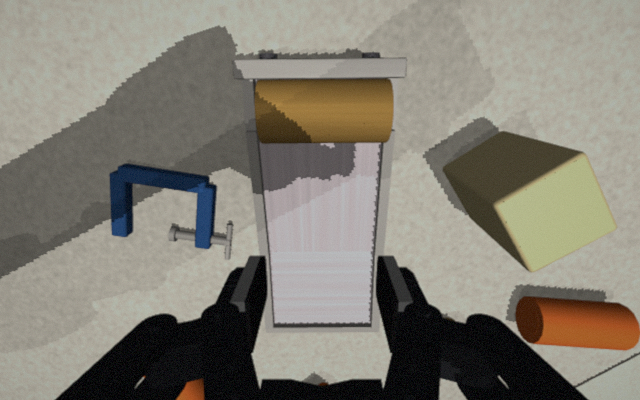

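The sleeve lies seated against the stop in all three views, at rest and square. The fingers are well clear and the bystanders are where they were. Handing in.

```bash
python3 -c "
from plant import r
print(r.close_job())"
```

```text
the job is handed in; nothing more can be done
None
```

I pushed the sleeve slowly up the ramp, at about 24 mm/s, with two fingertips set 50 mm apart. It dropped over the crest into the seat, and I backed the fingers off and handed the job in about 13 s into the 42 s allowed. The hand-in gave no verdict.

**Last checks:**
- **Position:** the three views put the sleeve's centre at x = 130 to 132 mm and 47.5 to 48.2 mm above the bench. Most of that x looks 1 to 2 mm too high, because the stop measured in the same frame also read that far forward, so the true x is likely about 129 mm. The uncorrected side reading of 132 mm would miss the 131 mm limit.
- **Squareness and rest:** its axis was square to the lane within about 0.01 rad. It read the same before and after the fingers left, so it was at rest.
- **Forces:** the force readings I took between moves stayed below about 2 N.
- **Bystanders:** the block, bush and clamp looked unmoved in the pictures; I did not measure them again.

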